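# Show the pen to the bench inspection camera

### The job

Swing the brass latch of the wooden case a quarter turn off the lid, lift the lid up and over until it falls open, and take the pen with the pointed brass nib out of its rest. Hold it up to the inspection camera with its nib at the camera's focus point and its barrel in line with the lens, nib towards the lens, and finish still holding it there, still and clear of everything else. Do not knock the camera out of its setting, and leave the brush and spatula in their rests and the jar and bottle where they stand.

Things in the scene. Friction and masses are not known exactly. Their poses are not given: they have to be found in the camera images.
- case: Fixed wooden case, 170 x 280 x 55 mm (x, y, z), walls and floor 7 mm; origin: centre of its underside; own -x is its front, yaw within 0.2. Two cross strips (12 mm wide, at x = -42 and +42 mm, cheeks up to 33 mm) form three rests at y = -75, 0, +75 mm, one tool in each along x, axis 33.5 mm above the bench, in any order. Between the strips it is free down to the floor.
- latch (a joint): Flat brass latch lever (68 x 14 x 5 mm, underside 65.5 mm up) turning on an upright pivot 18 mm before the middle of the case's front. At 0 it lies straight across the lid's front edge and blocks it; positive is anticlockwise from above. Free of the lid beyond 1.25 either way, stops at 1.6 and -1.6. Stays where left (0.03 N m); starts within 0.3 of 0.
- latch_knob (a point): Centre of the top of the latch's small upright brass peg (12 mm diameter, standing 27 mm above the lever), at the end of the lever away from the lid, 30 mm from the pivot; its top is 97.5 mm above the bench.
- lid (a joint): Opening angle of the wooden lid (170 x 280 x 8 mm, about 0.22 kg): 0 shut, about 1.57 upright, 2.0 its stop. It falls shut when let go below about 1.4 and falls open to its stop beyond about 1.6.
- lid_handle (a point): Grip point in the head of the lid's round dark wooden knob (head 28 mm diameter and 16 mm high, on a 12 mm stem), on the lid's middle line 30 mm behind its front edge; the point is 35 mm above the lid's top face and 8 mm below the knob's top.
- lid_hinge (a point): Middle of the lid's hinge line, on the rear (+x) upper edge of the case, at the lid's underside; the hinge runs along the case's y. Turns with the lid; when opening, the knob goes up, then over to the rear.
- pen: Pen, 130 mm long, straight black barrel of 15 mm diameter with a thin brass ring and a pointed brass nib 18 mm long at one end; about 45 g. Origin on its axis, 68 mm from the nib's point and 62 mm from the blunt end; own x runs along the axis towards the nib. In the case the nib points to the case's rear (+x). It may have rolled about its axis.
- pen_tip (a point): The point of the pen's nib.
- focus (a point): Focus point of the inspection camera: on the lens axis, 50 mm in front of the glass, 200 to 270 mm above the bench; a thin steel pointer wire under the lens ends 32 mm below it (square to the axis). Own x points from here to the lens, rising 25 degrees from level; own z is up, square to it. The nib goes here, the pen's x along this x.
- stand: Fixed camera stand: grey base plate 140 x 150 x 14 mm, steel column 370 mm high near its rear edge. Origin: centre of the base's underside. The camera (black and grey barrel, 42 to 52 mm thick, 78 mm long) looks along the stand's own -x and 25 degrees down; its glass is 30 mm towards -x of the origin. Its clamped height varies by 60 mm.
- brush: Brush lying in the case, wooden handle of 15 mm diameter with a thick rounded grey tuft (24 mm) at its far end, 132 mm long; origin on its axis 60 mm from the handle's end. To be left alone.
- spatula: Spatula lying in the case, dark wooden handle of 15 mm diameter with a flat steel blade 18 mm wide at its far end, 132 mm long; origin on its axis 60 mm from the handle's end. To be left alone.
- jar: White screw-lid jar, 64 mm diameter, 62 mm high, standing on the bench right of the case; origin at the centre of its underside. To be left alone.
- bottle: White plastic bottle, 58 mm diameter, 150 mm high, standing on the bench right of the case, further away than the jar; origin at the centre of its underside. To be left alone.

How it is judged:
On the way, in this order (a step that is already met when the one before it is completed fails the run):
1. the latch is swung off the lid ((value of joint latch above 1.25 rad or value of joint latch below -1.25 rad)), for 0.1 s.
2. the lid is open, past upright (value of joint lid above 1.6 rad), for 0.2 s.
3. the pen is lifted out of the case in the fingers (height (world z) of pen above 0.09 m and contact force between the fingers and pen above 0.5 N), for 0.2 s.
At the end, for the whole second after the job is handed in: The pen is held in the fingers, at rest (slower than 20 mm/s) and more than 130 mm above the bench, touching neither case nor camera; its nib's point within 15 mm of the focus point, its axis within 0.2 rad of the lens axis with the nib towards the lens; the lid is still open past 1.6 rad (distance between pen_tip and focus below 0.015 m and angle between the x axis of pen and the x axis of focus, either way round below 0.2 rad and x of pen in the frame of focus below -0.04 m and contact force between the fingers and pen above 0.5 N and contact force between pen and case below 0.05 N and contact force between pen and stand below 0.05 N and linear speed of pen below 0.02 m/s and height (world z) of pen above 0.13 m and value of joint lid above 1.6 rad); the arm keeps its last pose, push and grip.
It fails at once if the brush or spatula is taken or pushed out of place (20 mm) (distance of any of brush, spatula from where it was at the start of the episode above 0.02 m).
It fails at once if the jar or bottle is moved (20 mm) (distance of any of jar, bottle from where it was at the start of the episode above 0.02 m).
It fails at once if the camera is knocked out of its setting (10 mm) (distance of focus from where it was at the start of the episode above 0.01 m).
It also fails if it takes over 67 s, if anything falls off the work surface, if the arm or the gripper's body presses on something with over 40 N, if the wrist force passes 120 N, or if a joint passes its speed limit or range.

### The arm

A 7-joint arm with a two-finger parallel gripper is mounted at the origin on the work surface. World frame = base frame: x ahead of the robot, y to its left, z up, the work surface at z = 0. Lengths are in m, angles in rad, forces in N, time in s.
With the tool pointing down it reaches from about 0.4 to 0.85 m from the base axis. Payload 6.9 kg.
Tool frame: the origin (TCP) lies midway between the tips of the shut fingers; the grasp point (between the pads) lies behind it (ctrl.pinch_z is the z of the grasp point in the tool frame, in m); z points along the fingers, y is the line along which they close (so a half turn about z gives the same grasp; the last joint's range is limited). The gripper opens to 85 mm and grips with 20 to 120 N. Pads are 22 mm wide; open, the fingers measure 114 mm over their backs; the gripper's body (76 mm by 85 mm) begins 54 mm behind the grasp point. The pads swing forward as they close: fully open they stand 13 mm farther back than shut.
Start: joints at [-1.167, 0.507, -0.238, 1.5, 0.126, 1.149, -0.155], TCP at [0.184, 0.597, 0.231] pointing down, gripper open.
Joint ranges: [-3.08, 3.08], [-0.24, 2.05], [-1.43, 1.35], [0, 2.5], [-1.52, 4.66], [0.17, 1.96], [-2.89, 2.89]. Speed limits (rad/s): [2.39, 2.39, 3.14, 3.14, 3.14, 3.14, 3.14].

### API

Orientations are given as a unit quaternion [w, x, y, z].
In Python, from station import ctrl, get_state, vision, ticket, models gives the robot as it stands. Calls block until the motion is done:
- ctrl.movep(position, orientation): joint-space move of the TCP to a pose.
- ctrl.movel(position, frame=None, max_speed=0.15): straight line of the TCP; frame=None keeps the orientation; max_speed is the mean speed in m/s.
- ctrl.set_joints(angles): joint-space move.
- ctrl.ungrasp() and ctrl.close_gripper(force=None): open the fingers fully, or close them until they stop; force is the grip in N (None keeps the last).
- ctrl.pause(seconds).
- ctrl.ik(position, orientation): joint angles nearest the present ones, or None.
- get_state(): the state.
- vision.grab_frame(name): name is "scene" or "top" or "wrist"; returns (picture, depth): 384x512x3 uint8, blue, green, red; 384x512 float32, m along the optical axis (not along the pixel's ray), 0 where there is no reading.
- vision.camera_info(name): a dict with "mtx" (3x3 intrinsics, pixels), "dist_coeffs" ([k1, k2, p1, p2, k3] as OpenCV has them; the pictures are not rectified), "R" (3x3) and "t" (3): a world point X has camera coordinates R X + t; the wrist camera has in their place "hand_eye" (4x4, takes a point from camera to tool coordinates, whose origin is the TCP and whose axes are the flange's). Camera axes: x right, y down, z forward; pixel columns grow to the right and rows downward; lengths in m; the calibration is good to about 2 mm. A picture is of the moment at which its call begins: read the wrist's pose just before it. camera_info takes no time and is no camera call.
A pose or a line that the arm cannot do raises ctrl.Unreachable and nothing moves.
- ticket.close_job(): hands the job in; it is judged then, once.
Trained networks look in the newest picture that a camera, given by its name, has taken for a name from the list of things; names that differ only in an ending like _2 or _b are one class to them, and where a whole thing is asked for, a point or a joint stands for the part that bears it (a point fixed in the world has none). Each returns a list of dicts, best first, with "p" (0 to 1); they miss things now and then, are a little off and sometimes report something else, mostly with a low value. They report only what shows in the picture. A call takes as long as a camera call.
- models.recognise(camera, target): "point" ([column, row] in pixels, amid what is visible of it).
- models.masks_of(camera, target): "mask" (384x512 bool, what is visible of it) and "point" ([column, row] in pixels, amid what is visible of it).
The state is a dict: "time": time; "qpos": joint angles; "qd": joint speeds; "tau": joint torques, N m; "tcp_pos": TCP position; "eef_rot": TCP orientation; "contact_force": force on the tool from outside, world axes, zero at the start; "wrist_torque": the same for the moment, N m; "width": finger opening in m; "gripper_force": force on a finger pad.
Only numpy, scipy, OpenCV 4.12 (cv2) and the standard library are available. Lean on these libraries where they do the work, as an engineer would, in place of code of your own. Each camera call takes 0.05 s, during which the arm holds its last target. There are 200 camera calls.

## Working session

There is one attempt and no reset: what is moved stays moved. The work goes in short steps, each a Python script; the robot and the scene stay as the last script left them, time stands still between calls to the robot, and variables do not carry over. Pictures are saved under pics/ and viewed, at most 10 in all, crops included, and the job is handed in when it is done.

```bash
ls; mkdir -p pics
cat > h.py <<'E'
import numpy as np, cv2
from station import ctrl, get_state, vision, ticket, models
from scipy.spatial.transform import Rotation as Ro
def quat(R):
    q=Ro.from_matrix(R).as_quat(); return np.array([q[3],q[0],q[1],q[2]])
def rot(q): return Ro.from_quat([q[1],q[2],q[3],q[0]]).as_matrix()
def extr(name,st=None):
    c=vision.camera_info(name)
    if 'R' in c: return np.array(c['R']),np.array(c['t']).ravel(),np.array(c['mtx']),np.array(c['dist_coeffs'])
    st=st or get_state(); H=np.array(c['hand_eye']); Rt=rot(st['eef_rot']); 
    Rw=Rt@H[:3,:3]; tw=Rt@H[:3,3]+np.array(st['tcp_pos'])
    return Rw.T,-Rw.T@tw,np.array(c['mtx']),np.array(c['dist_coeffs'])
def rays(E,px):
    R,t,K,d=E; u=cv2.undistortPoints(np.array(px,float).reshape(-1,1,2),K,d).reshape(-1,2)
    dr=np.c_[u,np.ones(len(u))]@R; return -R.T@t,dr   # X = o + depth*dr
def at_z(E,px,z):
    o,d=rays(E,px); return o+d*((z-o[2])/d[:,2])[:,None]
def cloud(E,dep,mask=None):
    m=(dep>0) if mask is None else mask&(dep>0); r,c=np.nonzero(m)
    o,d=rays(E,np.c_[c,r]); return o+d*dep[r,c][:,None]
def proj(E,X):
    R,t,K,d=E; return cv2.projectPoints(np.array(X,float).reshape(-1,3),cv2.Rodrigues(R)[0],t,K,d)[0].reshape(-1,2)
E
cat > m.py <<'E'
from h import *
for n in ['scene','top']:
    E=extr(n); im,dep=vision.grab_frame(n); cv2.imwrite(f'pics/{n}0.png',im); np.savez(f'{n}0.npz',im=im,dep=dep)
    print(n,'cam at',(-E[0].T@E[1]).round(3))
    for t in ['case','latch','latch_knob','lid','lid_handle','stand','jar','bottle','focus']:
        try: r=models.masks_of(n,t)
        except Exception as e: print(t,e); continue
        for q in r[:2]:
            P=cloud(E,dep,q['mask']); 
            s='' if len(P)==0 else (np.median(P,0).round(3),np.percentile(P,2,axis=0).round(3),np.percentile(P,98,axis=0).round(3))
            print(t,round(q['p'],2),np.round(q['point']),q['mask'].sum(),s)
            if q is r[0]: np.save(f'{n}_{t}.npy',q['mask'])
E
python3 m.py
```

```text
pics
scene cam at [ 1.295 -0.553  1.095]
case 0.77 [240. 238.] 5989 (array([ 0.612, -0.125,  0.063]), array([ 0.49 , -0.251,  0.002]), array([0.698, 0.032, 0.074]))
latch 0.4 [215. 208.] 115 (array([ 0.482, -0.125,  0.071]), array([ 0.429, -0.132,  0.001]), array([ 0.521, -0.085,  0.095]))
latch_knob 0.31 [244. 234.] 4652 (array([ 0.599, -0.118,  0.064]), array([ 0.5  , -0.243,  0.055]), array([0.689, 0.034, 0.074]))
lid 0.97 [241. 233.] 4552 (array([ 0.6  , -0.117,  0.064]), array([ 0.503, -0.242,  0.059]), array([0.687, 0.03 , 0.073]))
lid 0.67 [216. 204.] 108 (array([ 0.485, -0.125,  0.071]), array([ 0.46 , -0.132,  0.067]), array([ 0.525, -0.117,  0.097]))
lid_handle 0.91 [241. 233.] 4352 (array([ 0.601, -0.117,  0.064]), array([ 0.509, -0.24 ,  0.06 ]), array([0.686, 0.028, 0.076]))
lid_handle 0.58 [220. 207.] 89 (array([ 0.489, -0.126,  0.072]), array([ 0.461, -0.131,  0.067]), array([ 0.521, -0.117,  0.097]))
stand 0.62 [350. 161.] 2353 (array([0.548, 0.348, 0.017]), array([0.453, 0.259, 0.003]), array([0.64 , 0.441, 0.37 ]))
jar 0.69 [125. 260.] 501 (array([ 0.48 , -0.421,  0
[... 1159 characters left out ...]
-0.103,  0.063]), array([ 0.501, -0.24 ,  0.059]), array([0.682, 0.032, 0.068]))
lid_handle 0.95 [274. 190.] 6170 (array([ 0.591, -0.103,  0.063]), array([ 0.5  , -0.241,  0.059]), array([0.683, 0.031, 0.068]))
stand 0.83 [108. 209.] 4089 (array([0.537, 0.347, 0.016]), array([0.473, 0.26 , 0.001]), array([0.629, 0.43 , 0.378]))
jar 0.89 [389. 228.] 520 (array([ 0.465, -0.415,  0.06 ]), array([ 0.435, -0.449, -0.001]), array([ 0.495, -0.393,  0.065]))
bottle 0.8 [399. 185.] 606 (array([ 0.587, -0.443,  0.098]), array([ 0.562, -0.47 ,  0.005]), array([ 0.616, -0.429,  0.151]))
focus 0.75 [ 81. 206.] 1117 (array([0.536, 0.348, 0.262]), array([0.483, 0.31 , 0.231]), array([0.583, 0.388, 0.279]))
```

```bash
cat > m2.py <<'E'
from h import *
out=[]
for n in ['scene','top']:
    z=np.load(n+'0.npz'); im,dep=z['im'],z['dep']; E=extr(n)
    # lid rectangle
    P=cloud(E,dep,np.load(f'{n}_lid.npy')); P=P[(P[:,2]>.05)&(P[:,2]<.08)]
    r=cv2.minAreaRect(P[:,:2].astype(np.float32)); print(n,'lid',r, 'z',np.median(P[:,2]))
    S=cloud(E,dep); S=S[(S[:,1]>.2)&(S[:,1]<.5)&(S[:,0]>.35)&(S[:,0]<.75)]
    B=S[(S[:,2]>.009)&(S[:,2]<.02)]; print('base',cv2.minAreaRect(B[:,:2].astype(np.float32)))
    C=S[S[:,2]>.32]; print('column',np.median(C,0),np.percentile(C,[2,98],axis=0))
    B=cloud(E,dep); B=B[(B[:,0]>.5)&(B[:,0]<.68)&(B[:,1]<0)&(B[:,1]>-.22)&(B[:,2]>.085)]
    print('knob',len(B),np.median(B,0),B.max(0),B.min(0))
    B=cloud(E,dep); B=B[(B[:,0]>.42)&(B[:,0]<.49)&(B[:,1]<-.05)&(B[:,1]>-.2)&(B[:,2]>.085)]
    print('peg',len(B),np.median(B,0) if len(B) else 0)
a=cv2.imread('pics/top0.png'); b=cv2.imread('pics/scene0.png')
c=np.hstack([cv2.resize(a[130:290,20:430],None,fx=1.0,fy=1.0)]); 
cv2.imwrite('pics/v1.png',cv2.resize(a[130:270,40:330],None,fx=2.7,fy=2.7,interpolation=2))
cv2.imwrite('pics/v2.png',cv2.resize(b[60:310,100:420],None,fx=2.4,fy=2.4,interpolation=2))
E
python3 m2.py
```

```text
scene lid ((0.5931238532066345, -0.10492685437202454), (0.17389385402202606, 0.28189581632614136), 11.010884284973145) z 0.06392145996971277
base ((0.542632520198822, 0.3552209436893463), (0.15017439424991608, 0.18733972311019897), 43.15205764770508)
column [0.52209682 0.37705524 0.35693054] [[0.50962672 0.37108779 0.32086101]
 [0.52861171 0.38941484 0.38507112]]
knob 84 [ 0.54406383 -0.11705452  0.10501888] [ 0.55370632 -0.1020073   0.11194349] [ 0.52575854 -0.12851347  0.09083037]
peg 20 [ 0.46451855 -0.12631478  0.09398373]
top lid ((0.5933502316474915, -0.10471776127815247), (0.1718791425228119, 0.2811313569545746), 10.69039249420166) z 0.06334403135204353
base ((0.5531687140464783, 0.3408125042915344), (0.15202344954013824, 0.14206907153129578), 43.21041488647461)
column [0.51465568 0.3741624  0.3673381 ] [[0.50668814 0.37044385 0.32207857]
 [0.5238734  0.38858412 0.38339929]]
knob 86 [ 0.53735688 -0.11422091  0.1061733 ] [ 0.55031907 -0.1022669   0.10977277] [ 0.52466875 -0.12654804  0.09449543]
peg 20 [ 0.46101615 -0.12438056  0.09680322]
```

View pics/v1.png

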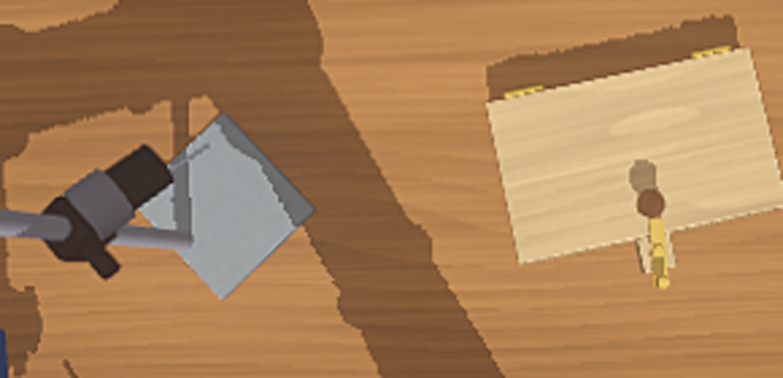

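View pics/v2.png

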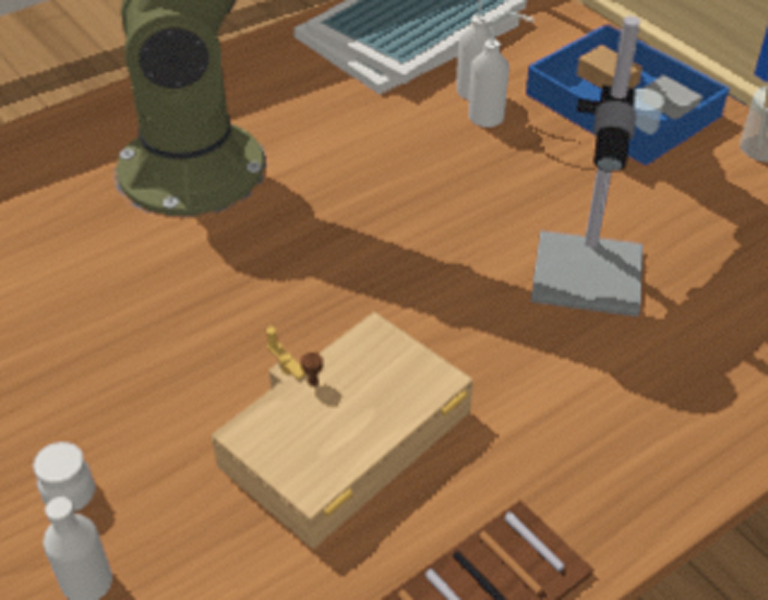

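The top view shows the stand at left, with its lens facing up and right. The shut case is at right, with the latch over its front edge, the peg at about (662,283) and the knob at (650,203). The scene view agrees. The measured points fit the given sizes: lid 172 x 281 mm, knob where expected, latch about -0.15 rad. Next I check reachability for the whole plan, then push the latch.

```bash
cat >> h.py <<'E'
YAW=np.radians(10.8); C0=np.array([.5933,-.1048,0])
cx=np.array([np.cos(YAW),np.sin(YAW),0]); cy=np.array([-np.sin(YAW),np.cos(YAW),0]); up=np.array([0,0,1.])
def cw(x,y,z): return C0+x*cx+y*cy+z*up
def frame(x,z): x=x/np.linalg.norm(x); return np.c_[x,np.cross(z,x),z]   # tool x, tool z
def tcp(g,R): return np.array(g)-R@np.array([0,0,PZ])   # tcp for grasp point g
PZ=ctrl.pinch_z
E
cat > ik.py <<'E'
from h import *
print('pinch',PZ)
s=np.array([.684,-.729,0]);f=-s*np.cos(.436)+up*np.sin(.436)
foc=np.array([.6045,.286,.235]); zt=-s*np.sin(.436)-up*np.cos(.436)
d=np.array([.57,.82,0])
def show(n,p,R):
    q=ctrl.ik(list(p),list(quat(R))); print(n,np.round(p,3),None if q is None else np.round(q,2))
for sg in (1,-1):
    show('w1',[.2,.42,.3],frame(sg*d,-up)); show('w2',[.42,.1,.3],frame(sg*d,-up))
    show('latch',[.46,-.15,.078],frame(sg*d,-up)); show('latch',[.46,-.15,.078],frame(sg*np.array([.82,-.57,0]),-up))
    for th in (0,.6,1.2,1.75):
        a=np.radians(162.9)-th; g=cw(.085+.1465*np.cos(a),0,.055+.1465*np.sin(a)); R=frame(sg*cx,-up); show(f'lid{th}',tcp(g,R),R)
    for y in (-.075,0,.075):
        R=frame(sg*cx,-up); show('pen',tcp(cw(0,y,.0335),R),R)
    R=frame(sg*f,zt); show('final',tcp(foc-.068*f,R),R)
E
python3 ik.py
```

```text
pinch -0.0187
w1 [0.2  0.42 0.3 ] [-1.35  0.2   0.22  1.78 -0.05  1.16 -1.73]
w2 [0.42 0.1  0.3 ] [-0.62  0.15  0.39  1.85 -0.06  1.15 -0.82]
latch [ 0.46  -0.15   0.078] [-0.24  0.61  0.78  2.07 -0.66  0.72  0.36]
latch [ 0.46  -0.15   0.078] [-0.22  0.6   0.75  2.07 -0.64  0.71 -1.23]
lid0 [ 0.539 -0.115  0.079] [-0.17  0.62  0.53  1.89 -0.45  0.75 -0.76]
lid0.6 [ 0.587 -0.106  0.151] [-0.22  0.6   0.59  1.7  -0.39  0.97 -0.87]
lid1.2 [ 0.666 -0.091  0.182] [-0.25  0.69  0.65  1.44 -0.44  1.16 -0.91]
lid1.75 [ 0.743 -0.076  0.166] [-0.24  0.84  0.71  1.21 -0.53  1.27 -0.93]
pen [ 0.607 -0.178  0.015] [-0.01  0.79  0.45  1.72 -0.48  0.74 -0.7 ]
pen [ 0.593 -0.105  0.015] [-0.14  0.76  0.45  1.8  -0.49  0.69 -0.79]
pen [ 0.579 -0.031  0.015] [-0.28  0.74  0.48  1.87 -0.54  0.66 -0.86]
final [0.641 0.247 0.189] [-0.15  0.77 -0.12  1.18 -0.3   1.41  0.58]
w1 [0.2  0.42 0.3 ] [-0.73  0.22 -0.56  1.77  0.13  1.18  1.2 ]
w2 [0.42 0.1  0.3 ] [-0.13  0.15 -0.19  1.85  0.03  1.15  2.2 ]
latch [ 0.46  -0.15   0.078] [ 0.37  0.49 -0.16  2.06  0.13  0.6   2.66]
latch [ 0.46  -0.15   0.078] [ 0.1   0.5   0.24  2.07 -0.2   0.6   1.44]
lid0 [ 0.539 -0.115  0.079] [ 0.2   0.56 -0.05  1.89  0.04  0.69  1.88]
lid0.6 [ 0.587 -0.106  0.151] [ 0.11  0.53  0.04  1.69 -0.02  0.92  1.92]
lid1.2 [ 0.666 -0.091  0.182] [ 0.1   0.61  0.01  1.43 -0.    1.09  1.86]
lid1.75 [ 0.743 -0.076  0.166] [ 0.11  0.75 -0.09  1.21  0.07  1.19  1.78]
pen [ 0.607 -0.178  0.015] [ 0.33  0.74 -0.13  1.71  0.14  0.69  1.88]
pen [ 0.593 -0.105  0.015] [ 0.23  0.71 -0.16  1.8   0.18  0.64  1.73]
pen [ 0.579 -0.031  0.015] [ 0.14  0.69 -0.21  1.86  0.23  0.61  1.55]
final [0.641 0.247 0.189] [-0.64  1.02  1.15  1.19 -1.08  1.84 -2.02]
```

```bash
cat > s1.py <<'E'
from h import *
d=np.array([.574,.819,0]); m=np.array([-.819,.574,0]); R=frame(d,-up); q=list(quat(R)); piv=cw(-.103,0,0)
ctrl.close_gripper(20)
P=lambda s,z: list(piv+m*.027+d*s+up*z)
ctrl.movep([.2,.42,.3],q); ctrl.movep([.42,.1,.3],q); ctrl.movep(P(-.055,.15),q); ctrl.movel(P(-.055,.079),max_speed=.1)
ctrl.movel(P(.0025,.079),max_speed=.05)
st=get_state(); print(st['time'],st['tcp_pos'],P(.0025,.079),st['contact_force'])
ctrl.movel(P(-.02,.079)); ctrl.movel(P(-.03,.2)); 
ctrl.movep(list(cw(-.18,.02,.3)),q)
im,dep=vision.grab_frame('top'); E=extr('top')
B=cloud(E,dep); B=B[np.linalg.norm(B[:,:2]-piv[:2],axis=1)<.045]; B=B[(B[:,2]>.083)&(B[:,2]<.105)]
print('peg',len(B),np.median(B,0) if len(B) else 0)
if len(B):
    r=np.median(B,0)-piv; print('latch',np.degrees(np.arctan2(r[1],r[0]))%360-190.8)
cv2.imwrite('pics/l.png',cv2.resize(im[130:270,180:370],None,fx=3.5,fy=3.5)); print(get_state()['time'])
E
python3 s1.py
```

```text
7.9083 [ 0.47125235 -0.10618435  0.0790021 ] [np.float64(0.4714464131749451), np.float64(-0.10655477540232965), np.float64(0.079)] [-0.65318626 -0.13782336 -0.26821899]
peg 28 [ 0.48788225 -0.09724594  0.09871167]
latch -91.8232065911323
9.725
```

View pics/l.png

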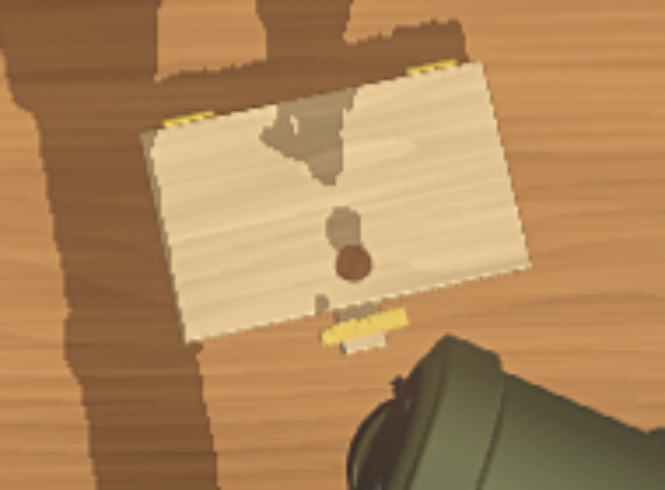

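The latch now lies parallel to the front edge (about -1.5 rad), at about (365,327), clear of the lid. Next is the lid.

```bash
cat > s2.py <<'E'
from h import *
R=frame(cx,-up); q=list(quat(R))
def G(th):
    a=np.arctan2(.043,-.140)-th; return list(tcp(cw(.085+.1465*np.cos(a),0,.055+.1465*np.sin(a)),R))
ctrl.ungrasp(); p=G(0); ctrl.movep([p[0],p[1],.2],q); ctrl.movel(p,max_speed=.12); ctrl.close_gripper(30)
st=get_state(); print(st['time'],st['width'],st['contact_force'])
for th in np.linspace(0,1.75,11)[1:]:
    ctrl.movel(G(th),max_speed=.1); st=get_state(); print(round(th,2),round(st['width'],4),st['contact_force'].round(1) if hasattr(st['contact_force'],'round') else st['contact_force'])
im,dep=vision.grab_frame('scene'); cv2.imwrite('pics/lid.png',im[60:310,100:420]); print(st['time'])
E
python3 s2.py
```

```text
12.9333 0.026636317305496836 [-2.45168238  2.85938463  4.8201103 ]
0.18 0.0264 [-1.8  4.1 -2.1]
0.35 0.0265 [-2.5  5.  -0.8]
0.52 0.0265 [-3.1  5.1 -0.2]
0.7 0.0267 [-3.5  4.8  0.9]
0.88 0.0263 [-4.2  6.   2.6]
1.05 0.0265 [-3.8  5.6  4.2]
1.22 0.0267 [-2.8  6.6  3.9]
1.4 0.0264 [-2.4  7.7  4.7]
1.58 0.0264 [-1.4  6.4  4. ]
1.75 0.0264 [0.4 7.3 3.2]
17.0167
```

View pics/lid.png

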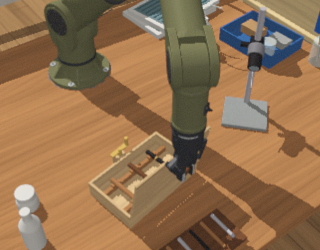

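The lid is held past upright and the case interior is visible. Now I release it, back off and look at the tools.

```bash
cat > s3.py <<'E'
from h import *
R=frame(cx,-up); q=list(quat(R))
ctrl.ungrasp(); ctrl.pause(.5); p=np.array(get_state()['tcp_pos']); ctrl.movel(list(p+[0,0,.12])); 
ctrl.movep(list(cw(-.06,0,.3)),q); 
st=get_state(); E=extr('wrist',st); im,dep=vision.grab_frame('wrist'); cv2.imwrite('pics/w1.png',im); print(st['time'])
inv=lambda P:np.c_[(P-C0)@cx,(P-C0)@cy,P[:,2]]
for t in ['pen','pen_tip','brush','spatula']:
    for r in models.masks_of('wrist',t)[:2]:
        P=cloud(E,dep,r['mask']); print(t,round(r['p'],2),r['point'],r['mask'].sum(),inv(at_z(E,[r['point']],.0335)).round(3),inv(np.percentile(P,[3,50,97],axis=0)).round(3).tolist() if len(P) else '')
        if t=='pen': np.save('penmask.npy',r['mask'])
np.savez('w1.npz',dep=dep,im=im)
im,dep=vision.grab_frame('top'); E=extr('top'); P=cloud(E,dep); Q=inv(P); L=Q[(Q[:,2]>.09)&(Q[:,0]>.09)&(abs(Q[:,1])<.14)]; print('lid pts',len(L),L.mean(0) if len(L) else '',np.percentile(L,[2,98],axis=0) if len(L) else '')
E
python3 s3.py
```

```text
19.9833
pen_tip 0.55 [196.9, 105.0] 1250 [[0.001 0.077 0.033]] [[-0.057, 0.072, 0.034], [0.002, 0.075, 0.039], [0.059, 0.077, 0.042]]
brush 0.78 [320.1, 92.2] 1417 [[ 0.016 -0.074  0.033]] [[-0.053, -0.075, 0.035], [0.014, -0.072, 0.04], [0.069, -0.066, 0.045]]
spatula 0.6 [258.6, 96.8] 1373 [[0.01  0.001 0.034]] [[-0.058, -0.0, 0.034], [0.01, 0.002, 0.039], [0.067, 0.007, 0.042]]
lid pts 3081 [0.13456467 0.02646089 0.16256284] [[ 0.10192546 -0.12526402  0.09429023]
 [ 0.1733917   0.13537316  0.20984214]]
```

View pics/w1.png

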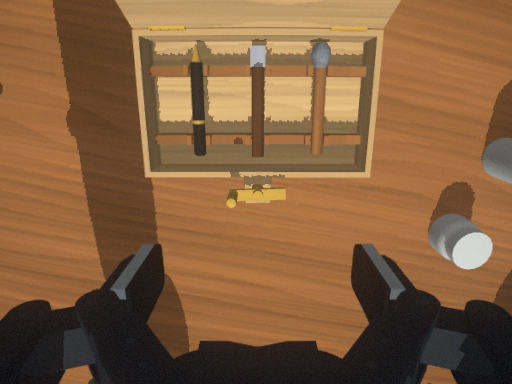

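The view shows the pen at left (nib (196,45), blunt end (200,155)), the spatula in the middle and the brush at right, with the lid fallen open. So the pen lies in the y = +75 rest. Next I grasp it, and compute the camera geometry offline.

```bash
cat > s4.py <<'E'
from h import *
for n in ['scene','top']:
    z=np.load(n+'0.npz'); E=extr(n); P=cloud(E,z['dep'],np.load(f'{n}_focus.npy'))
    P=P[(P[:,2]>.19)&(P[:,2]<.31)&(P[:,0]>.45)]; print(n,len(P),P.mean(0))
    u,s,v=np.linalg.svd(P-P.mean(0),full_matrices=False); a=v[0]*np.sign(v[0][0]); print('axis',a.round(3),'heading',np.degrees(np.arctan2(a[1],a[0])),'elev',np.degrees(np.arcsin(a[2])))
    t=(P-P.mean(0))@a; 
    for lo in np.arange(-.06,.061,.015):
        k=(t>=lo)&(t<lo+.015)
        if k.sum()>5: print(round(lo,3),k.sum(),P[k].mean(0).round(3),P[k][:,2].max().round(3))
R=frame(cx,-up); q=list(quat(R)); yp=.0725; xp=-.005
g=tcp(cw(xp,yp,.0325),R); 
ctrl.movep(list(g+[0,0,.09]),q); ctrl.movel(list(g+[0,0,.03]),max_speed=.15); print(get_state()['contact_force'])
ctrl.movel(list(g),max_speed=.06); st=get_state(); print(st['contact_force'],st['tcp_pos'],g)
ctrl.close_gripper(40); st=get_state(); print(st['width'],st['gripper_force'],st['contact_force'])
ctrl.movel(list(g+[0,0,.05]),max_speed=.08);ctrl.movel(list(g+[0,0,.2]),max_speed=.15); st=get_state(); print(st['width'],st['gripper_force'],st['contact_force'],st['time'])
E
python3 s4.py
```

```text
scene 553 [0.54749478 0.34431187 0.25730932]
axis [ 0.743 -0.546 -0.387] heading -36.33447728280333 elev -22.77057625333411
-0.06 47 [0.503 0.371 0.268] 0.279
-0.045 75 [0.514 0.364 0.266] 0.281
-0.03 64 [0.537 0.359 0.274] 0.285
-0.015 85 [0.547 0.349 0.267] 0.279
0.0 80 [0.556 0.343 0.258] 0.272
0.015 62 [0.565 0.331 0.252] 0.26
0.03 88 [0.572 0.319 0.24 ] 0.255
0.045 48 [0.581 0.323 0.23 ] 0.247
top 1106 [0.53385011 0.34746818 0.26155815]
axis [ 0.795 -0.554 -0.248] heading -34.869866824589884 elev -14.381611537058923
-0.06 66 [0.496 0.378 0.269] 0.278
-0.045 161 [0.496 0.361 0.263] 0.279
-0.03 180 [0.52  0.365 0.269] 0.281
-0.015 168 [0.532 0.353 0.271] 0.281
0.0 160 [0.542 0.344 0.266] 0.278
0.015 136 [0.552 0.335 0.256] 0.27
0.03 129 [0.561 0.325 0.249] 0.259
0.045 98 [0.572 0.317 0.243] 0.252
0.06 8 [0.582 0.321 0.23 ] 0.245
[0.56535851 0.8023606  0.06606708]
[ 0.04660616  0.16755542 -0.02216138] [ 0.57473967 -0.03471346  0.01363091] [ 0.57480342 -0.03452108  0.0138    ]
0.014288184618505475 39.0021675825119 [-1.73029854  4.98184005  4.97389698]
0.013772110187878104 39.21549126505852 [-0.38373907  0.25791803 -0.77392195] 24.9333
```

```bash
cat > s5.py <<'E'
from h import *
hd=np.radians(-45); s=np.array([np.cos(hd),np.sin(hd),0]); t25=np.radians(25)
f=-s*np.cos(t25)+up*np.sin(t25); zt=-s*np.sin(t25)-up*np.cos(t25); R=frame(f,zt); q=list(quat(R))
foc=np.array([.608,.288,.207])
ctrl.movel([.52,.02,.30],max_speed=.2); ctrl.movep(list(tcp([.50,.08,.30],R)),q); ctrl.movep(list(tcp([.64,.17,.24],R)),q)
ctrl.movel(list(tcp(foc-.13*f,R)),max_speed=.15)
st=get_state(); print(st['time'],st['width'],st['gripper_force']); E=extr('wrist',st); im,dep=vision.grab_frame('wrist'); cv2.imwrite('pics/w2.png',im)
np.savez('w2.npz',dep=dep,im=im,R=E[0],t=E[1]); print('foc px',proj(E,foc),'stand glass px',proj(E,foc+.05*f))
for t in ['focus','pen','pen_tip','stand']:
    for r in models.masks_of('wrist',t)[:2]:
        P=cloud(E,dep,r['mask']); print(t,round(r['p'],2),r['point'],r['mask'].sum(),np.percentile(P,[3,50,97],axis=0).round(3).tolist() if len(P) else '')
        np.save(f'w2_{t}.npy',r['mask']) if r['p']>.3 else 0
for n in ['top','scene']:
    im,dep=vision.grab_frame(n); np.savez(n+'5.npz',im=im,dep=dep); E=extr(n)
    for r in models.masks_of(n,'pen')[:1]:
        P=cloud(E,dep,r['mask']); print(n,'pen',r['p'],r['mask'].sum(),np.percentile(P,[3,50,97],axis=0).round(3).tolist() if len(P) else '')
E
python3 s5.py
```

```text
29.0417 0.013629434105892471 39.22384388744831
foc px [[252.80036493 -81.7223557 ]] stand glass px [[ 252.37801495 -249.91510139]]
pen 0.64 [256.6, 222.5] 7918 [[0.651, 0.183, 0.146], [0.679, 0.219, 0.169], [0.715, 0.247, 0.184]]
pen 0.59 [22.0, 320.5] 4146 [[0.549, -0.015, 0.001], [0.598, 0.039, 0.026], [0.623, 0.046, 0.056]]
pen_tip 0.77 [257.0, 223.6] 8129 [[0.65, 0.183, 0.145], [0.679, 0.219, 0.169], [0.715, 0.248, 0.184]]
stand 0.63 [253.9, 58.2] 18077 [[0.493, 0.261, 0.011], [0.564, 0.333, 0.014], [0.637, 0.406, 0.015]]
stand 0.57 [255.3, 225.5] 7740 [[0.651, 0.183, 0.146], [0.679, 0.219, 0.169], [0.715, 0.247, 0.184]]
scene pen 0.58 99 [[0.695, 0.164, 0.132], [0.715, 0.183, 0.147], [0.733, 0.203, 0.16]]
```

View pics/w2.png

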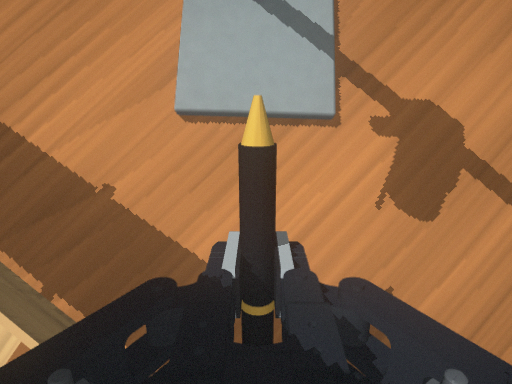

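The pen is held straight in the fingers, nib at (258,95), with the base plate's front edge square to it along row 112–117. Next I fit the base and barrel.

```bash
cat > m3.py <<'E'
from h import *
from scipy.optimize import least_squares
c=vision.camera_info('wrist'); z=np.load('w2.npz'); E=(z['R'],z['t'],np.array(c['mtx']),np.array(c['dist_coeffs']))
st=get_state(); R=rot(st['eef_rot']); g=np.array(st['tcp_pos'])+R@[0,0,PZ]
o,d=rays(E,[[257.5,95],[258,146]]); k=((g-o)@R[:,2])/(d@R[:,2]); T=o+d*k[:,None]; print('nib tip, nib base in tool(from grasp):',((T-g)@R).round(4))
# base
P=cloud(E,z['dep']); P=P[(P[:,2]>.008)&(P[:,2]<.02)&(P[:,1]>.2)&(P[:,0]>.44)]
print('wrist base',cv2.minAreaRect(P[:,:2].astype(np.float32)))
e=at_z(E,[[182,109],[330,113]],.014); v=e[1]-e[0]; print('front edge',e.round(4),'heading normal',np.degrees(np.arctan2(v[1],v[0])))
Q=[]
for n in ['scene0','top0','top5','scene5']:
    z=np.load(n+'.npz'); B=cloud(extr(n[:-1]),z['dep']); im=z['im'][z['dep']>0]
    B=B[(B[:,2]>.19)&(B[:,2]<.30)&(np.linalg.norm(B[:,:2]-[.555,.34],axis=1)<.07)]; Q.append(B); print(n,len(B),B.mean(0).round(3))
org=np.array([.553,.341,0])
for Qs,lab in ((Q[0],'scene'),(Q[1],'top'),(np.vstack(Q[:2]),'both')):
    def geo(p):
        s=np.array([np.cos(p[2]),np.sin(p[2]),0]); f=-s*np.cos(.4363)+up*np.sin(.4363); lat=np.cross(up,s)
        gl=org+s*.03+lat*p[1]+up*p[0]; return s,f,gl
    def res(p):
        s,f,gl=geo(p); w=Qs-gl; t=w@f; r=np.linalg.norm(w-np.outer(t,f),axis=1); k=(t>-.005)&(t<.078)
        return np.where(k,np.minimum(abs(r-.021),abs(r-.026)),0.02)
    F=least_squares(res,[.225,0,np.radians(-45)],loss='soft_l1',f_scale=.002,x_scale=[.01,.01,.1]); p=F.x; s,f,gl=geo(p)
    w=Qs-gl; t=w@f; r=np.linalg.norm(w-np.outer(t,f),axis=1)
    print(lab,p[:2].round(4),np.degrees(p[2]),'focus',(gl-.05*f).round(4),'inl',(abs(res(p))<.003).mean())
    for lo in np.arange(-.02,.1,.01):
        k=(t>=lo)&(t<lo+.01)&(r<.04); print('  ',round(lo,2),k.sum(),np.median(r[k]).round(4) if k.sum() else '')
E
python3 m3.py
```

```text
nib tip, nib base in tool(from grasp): [[ 0.0723  0.0016 -0.    ]
 [ 0.0532  0.0017 -0.    ]]
wrist base ((0.5603600144386292, 0.336683988571167), (0.15027326345443726, 0.12312551587820053), 43.257076263427734)
front edge [[0.5523 0.2479 0.014 ]
 [0.6514 0.3414 0.014 ]] heading normal 43.2996476481791
scene0 594 [0.547 0.346 0.258]
top0 1102 [0.536 0.348 0.262]
top5 1064 [0.537 0.348 0.263]
scene5 0 [nan nan nan]
scene [0.2265 0.0026] -45.57637317406975 focus [0.6076 0.289  0.2053] inl 0.6060606060606061
   -0.02 3 0.03
   -0.01 44 0.0152
   0.0 73 0.02
   0.01 42 0.0214
   0.02 40 0.0214
   0.03 38 0.0206
   0.04 71 0.024
   0.05 54 0.0262
   0.06 46 0.0257
   0.07 40 0.0256
   0.08 49 0.0232
   0.09 55 0.0213
top [0.2253 0.0006] -45.542369326011645 focus [0.6062 0.2877 0.2041] inl 0.6588021778584392
   -0.02 5 0.0302
   -0.01 5 0.022
   0.0 71 0.0208
   0.01 82 0.0213
   0.02 83 0.0214
   0.03 89 0.021
   0.04 89 0.0253
   0.05 108 0.026
   0.06 115 0.026
   0.07 134 0.0256
   0.08 134 0.0216
   0.09 117 0.0216
both [0.2254 0.0011] -45.281145914710265 focus [0.6068 0.2882 0.2043] inl 0.6338443396226415
   -0.02 7 0.0298
   -0.01 39 0.0158
   0.0 153 0.0207
   0.01 126 0.0216
   0.02 121 0.0217
   0.03 126 0.0211
   0.04 160 0.025
   0.05 162 0.0262
   0.06 162 0.0259
   0.07 176 0.0257
   0.08 186 0.0225
   0.09 172 0.0218m3.py:13: RuntimeWarning: Mean of empty slice.
  B=B[(B[:,2]>.19)&(B[:,2]<.30)&(np.linalg.norm(B[:,:2]-[.555,.34],axis=1)<.07)]; Q.append(B); print(n,len(B),B.mean(0).round(3))
  ret = um.true_divide(
```

The barrel fit agrees across both views: radii of 21 and 26 mm, and a step at 40 mm. Focus is at about (0.607, 0.288, 0.2045), heading about -46°. Now I move in along the lens axis.

```bash
cat > s6.py <<'E'
from h import *
hd=np.radians(-46); s=np.array([np.cos(hd),np.sin(hd),0]); t25=np.radians(25)
f=-s*np.cos(t25)+up*np.sin(t25); zt=-s*np.sin(t25)-up*np.cos(t25); R=frame(f,zt); q=list(quat(R))
foc=np.array([.6068,.2882,.2045]); off=R@[.0723,.0016,0]
P=lambda b: list(tcp(foc-off-b*f,R))
ctrl.movep(P(.055),q); ctrl.movel(P(.001),max_speed=.06); ctrl.pause(.5)
st=get_state(); print(st['time'],st['width'],st['gripper_force'],st['contact_force'],np.abs(st['qd']).max(),np.array(st['tcp_pos'])-P(.001))
a=vision.grab_frame('scene')[0]; b=vision.grab_frame('top')[0]; 
for n in ('scene','top'): print(n,proj(extr(n),[foc,foc-.13*f,foc+.05*f]).round(1).tolist())
cv2.imwrite('pics/fin.png',np.hstack([cv2.resize(a[60:200,290:410],(480,560),interpolation=2)[:, :400],cv2.resize(b[140:280,40:140],(400,560),interpolation=2)]))
E
python3 s6.py
```

```text
31.2917 0.014026719616972553 39.223468378186226 [ 0.41215292  0.44090024 -0.84946221] 0.0022544167881013606 [ 2.21932947e-05 -2.79258893e-05 -2.61733280e-05]
scene [[352.1, 143.3], [347.8, 183.5], [353.6, 128.4]]
top [[115.2, 177.0], [156.3, 147.9], [98.0, 189.2]]
```

View pics/fin.png

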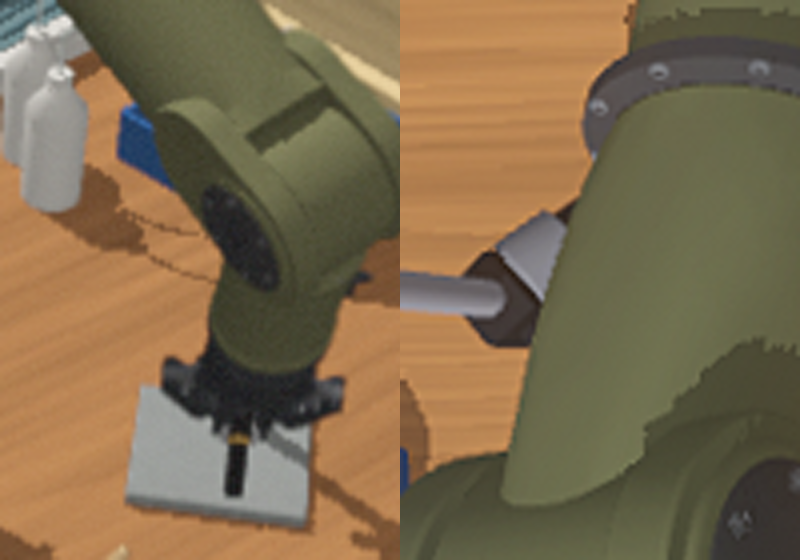

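The arm hides most of the tip region from both fixed views, but the barrel is in place and the pen points at it. I check with the wrist view and compare the barrel before and after.

```bash
cat > m4.py <<'E'
from h import *
st=get_state(); E=extr('wrist',st); im,dep=vision.grab_frame('wrist'); cv2.imwrite('pics/w3.png',im)
foc=np.array([.6068,.2882,.2045]); hd=np.radians(-46); s=np.array([np.cos(hd),np.sin(hd),0]); z=s*np.sin(.436)+up*np.cos(.436)
print('focus px',proj(E,foc),'wire end px',proj(E,foc-.032*z))
i,d=vision.grab_frame('top'); d0=np.load('top0.npz')['dep']; w=(slice(190,230),slice(40,85)); m=abs(d[w]-d0[w]); k=m<.05; print('top diff',k.mean(),np.median(m[k]))
E
python3 m4.py
```

```text
focus px [[257.08012886  92.99578104]] wire end px [[257.10851399  92.79716442]]
top diff 0.825 0.0014961958
```

View pics/w3.png

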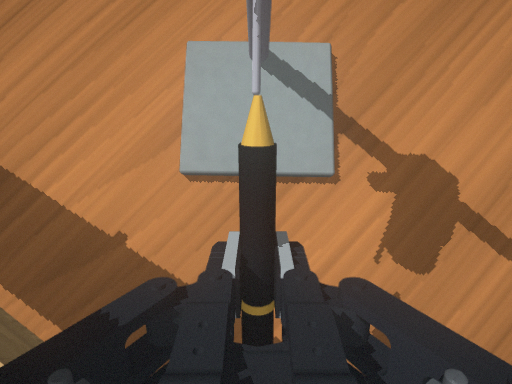

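The steel wire ends at about (256,93), where it was predicted at (257,93), right under the nib at (258,95). The camera hasn't moved and the hold is still, so I hand in.

```bash
python3 -c "
from h import *
print(ticket.close_job())"
```

```text
the job is handed in; nothing more can be done
None
```

I handed the job in with the latch swung off, the lid open, and the pen held still, nib at the measured focus point and barrel in line with the lens; `ticket.close_job()` gave no verdict.

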